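Rock the pendulum gauge to its slant mark on the ridge and hold it

TASK

The tube-slanting rack is to be set from the pendulum gauge, so somebody has to hold the gauge at its marked angle: pick the gauge up by its top grip and stand it upright with the middle of its foot on the ridge of the steel slant rest, the foot lying squarely across the ridge. Then rock it on the ridge, leaning its top towards the side where the fork-shaped mark is, until its swinging pointer settles in the gap between the prongs. Finish while still holding it there, the foot gently pressed on the ridge, and leave everything else on the bench where it is.

Things in the scene. Friction and masses are not known exactly. Their poses are not given: they have to be found in the camera images.
- gauge_grip (a point): Centre of the grip on top of the loose pendulum gauge (gauge about 0.3 kg, 186 mm tall). The grip is a plain grey upright block 22 mm (gauge x) by 24 mm (gauge y) by 46 mm tall, the topmost part, standing on the dial plate's top edge; this point is 163 mm above the foot's underside, 23 mm below the grip's top. Axes as gauge.
- gauge: The pendulum gauge: origin at the middle of the underside of its flat foot (44 mm along x, 100 mm along y, 10 mm thick). A white dial plate 8 mm thick (x), 130 mm wide (y) rises from the foot to 140 mm; the dial face looks to +x, away from the robot, within 0.5 rad. z points up through the grip. It starts standing upright on the bench. Pointer and mark cannot be touched (nothing collides with them).
- pointer (a joint): Angle of the freely swinging pointer about the gauge's +x axis, rad: 0 when it hangs towards the foot, positive when its tip is towards the gauge's +y. It hangs plumb by its weight from a pivot 125 mm above the foot's underside on the dial face, so when the gauge's top leans by an angle towards its +y side the pointer settles at that same positive angle; it stops swinging in about 1 s.
- mark (a joint): Angle of the mark about the same pivot and in the same sense as pointer, rad; it is set before the start (0.20 to 0.40, towards gauge +y) and stays there, stiff. The mark is a small black fork of two prongs with a 16 mm gap at 100 mm from the pivot.
- pointer_tip (a point): Tip of the pointer, 100 mm from its pivot.
- mark_mid (a point): Middle of the gap between the mark's prongs, in the plane of the pointer, 100 mm from the pivot.
- rest: The slant rest, fixed on the bench: a steel block 70 mm (x) by 120 mm (y) with a half-round aluminium ridge of radius 17 mm running along its x over the middle, top 58 mm above the bench; shoulders beside the ridge are 28 mm (+y side) and 20 mm (-y side) high. Origin at the middle of its underside. Its x is within 0.45 rad of world +x.
- rest_ridge (a point): Middle of the top line of the ridge, 58 mm above the bench; axes as rest.
- dishes: Bystander, to be left alone: stack of three clear culture dishes, 90 across and 45 high (mm); origin under its middle.
- spatula: Bystander, to be left alone: spatula lying flat, 170 long (mm); origin under its middle.
- beaker: Bystander, to be left alone: foil-topped beaker, 90 across, 88 high (mm); origin under its middle.
- medium: Bystander, to be left alone: capped glass bottle, 72 across, 135 high (mm); origin under its middle.
- tips: Bystander, to be left alone: box of pipette tips 85 x 120 x 60 (mm); origin under its middle.
- heatblock: Bystander, to be left alone: flat-topped aluminium heating block with six holes (not the rest), 75 x 95 x 50 (mm); origin under its middle.
- geltray: Bystander, to be left alone: black open tray 80 x 110 x 18 (mm); origin under its middle.

How it is judged:
On the way, in this order (a step that is already met when the one before it is completed fails the run):
1. the gauge is lifted off the bench in the gripper (height (world z) of gauge above 0.03 m and contact force between the fingers and gauge above 1 N), for 0.1 s.
2. the gauge stands upright (within 0.12 rad) with the middle of its foot on the ridge, squarely across it, held (contact force between gauge and rest above 0.5 N and height (world z) of gauge above 0.045 m and contact force between the fingers and gauge above 1 N and x of gauge in the frame of rest_ridge between -0.025 and 0.025 m and y of gauge in the frame of rest_ridge between -0.025 and 0.025 m and angle between the x axis of gauge and the x axis of rest, either way round below 0.3 rad and angle between gauge's own z axis and vertical below 0.12 rad), for 0.2 s.
At the end, for the whole second after the job is handed in: The gripper still holds the gauge; the middle of its foot is within 25 mm (along and across) of the middle of the ridge top and presses on the rest with more than 0.5 N, turned no more than 0.3 rad from square; the pointer hangs still with its tip within 7 mm of the middle of the fork's gap (contact force between gauge and rest above 0.5 N and height (world z) of gauge above 0.045 m and contact force between the fingers and gauge above 1 N and x of gauge in the frame of rest_ridge between -0.025 and 0.025 m and y of gauge in the frame of rest_ridge between -0.025 and 0.025 m and angle between the x axis of gauge and the x axis of rest, either way round below 0.3 rad and distance between pointer_tip and mark_mid below 0.007 m and velocity of joint pointer between -0.3 and 0.3 rad/s); the arm keeps its last pose, push and grip.
It fails at once if the gauge is rammed onto the rest with more than 40 N (contact force between gauge and rest above 40 N).
It fails at once if a bystander is moved more than 25 mm (distance of any of dishes, spatula, beaker, medium, tips, heatblock, geltray from where it was at the start of the episode above 0.025 m).
It also fails if it takes over 48 s, if anything falls off the work surface, if the arm or the gripper's body presses on something with over 40 N, if the wrist force passes 120 N, or if a joint passes its speed limit or range.

ROBOT

A 6-joint arm with a two-finger parallel gripper is mounted at the origin on the work surface. World frame = base frame: x ahead of the robot, y to its left, z up, the work surface at z = 0. Lengths are in m, angles in rad, forces in N, time in s.
With the tool pointing down it reaches from about 0.35 to 0.975 m from the base axis. Payload 4.9 kg.
Tool frame: the origin (TCP) lies on the centre line of the jaws, within the pads' length; the fingertips stand ctrl.tcp_to_tips ahead of it and the grasp point (between the pads) lies 3 mm ahead of it (ctrl.tcp_to_tips is the distance from the TCP to the fingertips, in m); z points along the fingers, y is the direction in which the jaws open and shut (so a half turn about z gives the same grasp; the last joint's range is limited). The gripper opens to 85 mm and grips with 20 to 120 N. Pads are 22 mm wide; open, the fingers measure 114 mm over their backs; the gripper's body (76 mm by 85 mm) begins 54 mm behind the grasp point. The pads swing forward as they close: fully open they stand 13 mm farther back than shut.
Start: joints at [-1.456, 0.053, 1.613, -0, 1.476, -0.119], TCP at [0.145, -0.608, 0.253] pointing down, gripper open.
Joint ranges: [-3.01, 3.01], [-1.01, 2.22], [0.06, 2.58], [-1.02, 4.17], [0.09, 2.62], [-3.14, 3.14]. Speed limits (rad/s): [2.57, 2.57, 3.14, 3.14, 3.14, 3.14].

INTERFACE

Orientations are given as a rotation vector (axis times angle).
In Python, from station import ctrl, vision gives the robot as it stands.
- The arm moves only by the tool jog_arm, never from a script. Its argument "deltas" is a list of rows, each a list of 7 numbers: the turn, a rotation vector about the tool's x, y, z in rad, then the shift along the tool's x, y, z in cm, then the opening, from 0 (shut) to 1 (fully open). A call has 1 to 12 rows; each row shifts and turns the commanded pose from where the row before left it, along the tool's axes as they then stand; what a row does not reach is not made up. A row lasts 1/12 s, in which the tool goes at most 41.7 mm and 7.16 degrees, less where a joint would pass 70% of its speed; a pose out of reach is approached as far as the arm can. A call with a gripper value outside its range is refused whole. The fingers move at their own pace and stop on an object; "grip_force" is the grip in N (left out, the last holds). Time passes only in rows, so rows that do not move let the fingers close. It gives the time, the measured TCP pose, the force and the opening at its end, in the units of the state.
- ctrl.get_obs(): the state, without advancing time (a new reading comes with each control period).
- vision.get_image(name): name is "side" or "top" or "wrist"; returns (picture, depth): 480x640x3 uint8, red, green, blue; 480x640 float32, m along the optical axis (not along the pixel's ray), 0 where there is no reading.
- vision.calibration(name): a dict with "fx", "fy", "cx", "cy" (pixels), "rvec" (rotation vector, rad) and "tvec" (3), from world to camera coordinates, as OpenCV has them; the wrist camera has in their place "hand_eye" (4x4, takes a point from camera to tool coordinates, whose origin is the TCP and whose axes are the flange's). Camera axes: x right, y down, z forward; pixel columns grow to the right and rows downward; lengths in m; the calibration is good to about 2 mm. A picture is of the moment at which its call begins: read the wrist's pose just before it. calibration takes no time and is no camera call.
- ctrl.finish_job(): hands the job in, once; it reports no verdict.
The state is a dict: "t": time; "q": joint angles; "dq": joint speeds; "effort": joint torques, N m; "tool_pos": TCP position; "tool_rot": TCP orientation; "contact_force": force on the tool from outside, world axes, zero at the start; "wrist_torque": the same for the moment, N m; "opening": finger opening in m.
Only numpy, scipy, OpenCV 4.12 (cv2) and the standard library are available. Lean on these libraries where they do the work, as an engineer would, in place of code of your own. Each camera call takes 0.05 s, during which the arm holds its last target. There are 200 camera calls.

## Working session

There is one attempt and no reset: what is moved stays moved. The work goes in short steps, Python scripts to look and compute and a tool call to move; the robot and the scene stay as the last step left them, time stands still between calls to the robot, and variables do not carry over. Pictures are saved under pics/ and viewed, about 8 in all and at most 12, crops included, and the job is handed in when it is done.

Besides the shell and the picture viewer there is one more tool, called by a JSON object that holds its "op" and its "data". jog_arm: Moves the arm, as the interface text tells. Its arguments: {"type":"object","properties":{"deltas":{"type":"array"},"grip_force":{"type":"number"}},"required":["deltas"]}

```bash
ls; mkdir -p pics; cat > h.py <<'E'
import numpy as np, cv2
from scipy.spatial.transform import Rotation as R
from station import ctrl, vision
def cloud(name):
    o=ctrl.get_obs(); c=vision.calibration(name); im,d=vision.get_image(name)
    v,u=np.mgrid[:480,:640]
    P=np.stack([(u-c['cx'])/c['fx']*d,(v-c['cy'])/c['fy']*d,d],-1)
    if name=='wrist':
        T=np.array(c['hand_eye']); P=P@T[:3,:3].T+T[:3,3]
        P=P@R.from_rotvec(o['tool_rot']).as_matrix().T+o['tool_pos']
    else:
        M=cv2.Rodrigues(np.array(c['rvec'],float))[0]; P=(P-np.array(c['tvec']).ravel())@M
    P[d==0]=np.nan
    return im,d,P
def save(im,n): cv2.imwrite('pics/'+n+'.png',im[...,::-1])
E
python3 - <<'E'
from h import *
print(ctrl.get_obs(), ctrl.tcp_to_tips)
ims=[]
for n in('top','side'):
    im,d,P=cloud(n); np.save(n+'.npy',P); np.save(n+'_im.npy',im); save(im,n+'0'); c=vision.calibration(n)
    print(n,-cv2.Rodrigues(np.array(c['rvec'],float))[0].T@np.array(c['tvec']).ravel(),c['fx'])
print(vision.calibration('wrist'))
E
```

```text
pics
{'t': 0.0, 'q': array([-1.45601430e+00,  5.33783208e-02,  1.61430486e+00,  1.96260604e-05,
        1.47597683e+00, -1.18959506e-01]), 'dq': array([-1.12449015e-04, -4.18554066e-04, -3.48702680e-05, -1.51549228e-03,
        4.11049259e-04,  6.06682190e-04]), 'effort': array([ 7.82705174e-04, -3.93674362e+01, -3.70178747e+01, -3.64551738e-05,
        7.02892430e-03, -1.52738801e-05]), 'tool_pos': array([ 0.14472538, -0.60742099,  0.25204317]), 'tool_rot': array([-3.11810904e+00, -3.66081104e-01, -3.74452851e-05]), 'contact_force': array([ 0.40659333, -0.60583401, -0.61813627]), 'wrist_torque': array([ 0.03212467,  0.03273739, -0.02869315]), 'opening': 0.08524623305938864} 0.022
top [0.33111644 0.01594892 1.45988239] 514.7287203666132
side [0.16023861 0.88548694 0.89802402] 496.16411651210456
{'fx': 414.1875318002554, 'fy': 414.1875318002554, 'cx': 320.6328758630906, 'cy': 248.2977774954898, 'hand_eye': array([[-5.38831869e-04, -9.50019030e-01, -3.12191532e-01,
         8.09459349e-02],
       [ 9.99998721e-01, -9.81988876e-04,  1.26229221e-03,
         1.47358023e-03],
       [-1.50577023e-03, -3.12190453e-01,  9.50018344e-01,
        -1.18791613e-01],
       [ 0.00000000e+00,  0.00000000e+00,  0.00000000e+00,
         1.00000000e+00]])}
```

View pics/top0.png

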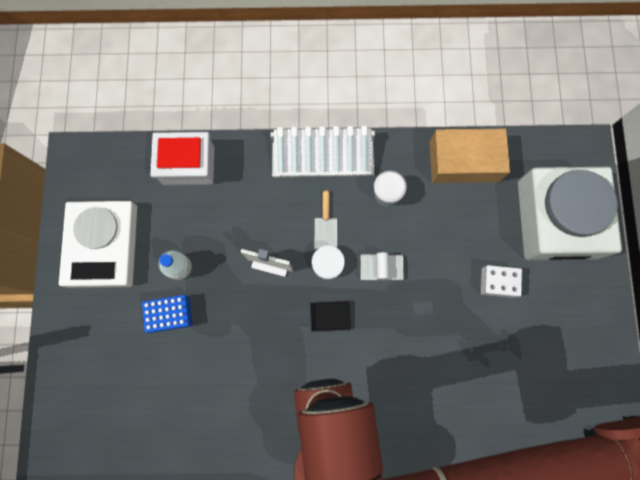

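View pics/side0.png

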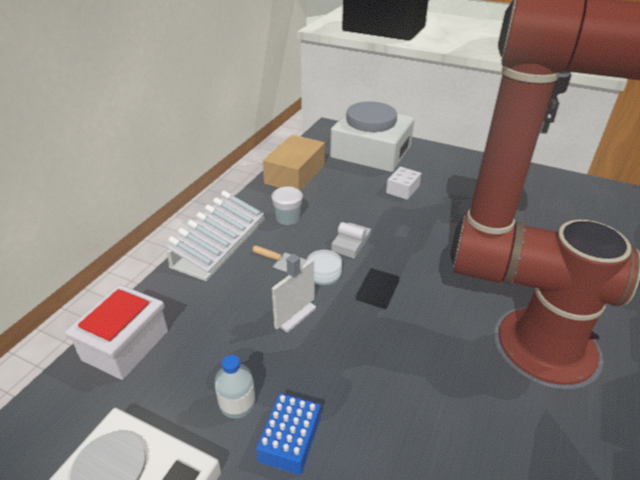

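The top view shows the gauge at about (265,262), with its grip at (262,254). The rest is at about (382,266), with the dishes at (328,262) between them. Next I'll measure poses from the depth clouds.

```bash
python3 - <<'E'
from h import *
T=np.load('top.npy');S=np.load('side.npy');imT=np.load('top_im.npy')
print('centre px of gauge',T[262,265],'rest',T[266,382])
def rect(p,l):
    r=cv2.minAreaRect((p[:,:2]*1000).astype(np.float32)); print(l,len(p),'mean',p.mean(0).round(4),'rect',np.round(r,1) if 0 else r)
def pick(P,u0,u1,v0,v1,z0,z1):
    p=P[v0:v1,u0:u1].reshape(-1,3); return p[(p[:,2]>z0)&(p[:,2]<z1)]
rect(pick(T,230,300,235,285,.15,.25),'grip T')
rect(pick(T,230,300,235,285,.13,.145),'plate T')
rect(pick(T,230,300,235,285,.006,.014),'foot T')
rect(pick(S,255,330,245,340,.15,.25),'grip S')
p=pick(S,255,330,245,340,.03,.13);rect(p,'plate S')
for z0,z1,l in((.05,.07,'ridge'),(.024,.035,'sh28'),(.014,.024,'sh20'),(.014,.07,'all')):
    p=pick(T,350,412,240,290,z0,z1); rect(p,'T '+l)
    rect(pick(S,325,375,215,265,z0,z1),'S '+l)
for n,b in dict(dish=(305,350,240,285),beak=(370,412,165,210),tray=(305,355,295,335)).items(): rect(pick(T,*b,.01,.2),n)
big=[cv2.resize(im[a:b,c:d],None,fx=4,fy=4,interpolation=3) for im,a,b,c,d in((imT,230,290,230,330),(imT,230,290,340,440))]
save(np.vstack(big),'crop1')
E
```

```text
centre px of gauge [0.55216764 0.18104294 0.07235104] rest [ 0.53867038 -0.13883104  0.06190555]
grip T 113 mean [0.5526 0.1733 0.181 ] rect ((554.313720703125, 174.4774627685547), (24.585798263549805, 21.597759246826172), 74.41574096679688)
plate T 127 mean [0.5541 0.1738 0.1397] rect ((554.88671875, 174.27102661132812), (127.87229919433594, 9.269987106323242), 74.64297485351562)
foot T 277 mean [0.5528 0.1824 0.0093] rect ((569.0342407226562, 192.71023559570312), (196.87606811523438, 139.0712127685547), 89.21621704101562)
grip S 237 mean [0.5548 0.1781 0.1735] rect ((557.4039916992188, 173.95315551757812), (25.590099334716797, 25.467695236206055), 70.73355865478516)
plate S 1729 mean [0.5578 0.1376 0.0718] rect ((558.2298583984375, 100.67848205566406), (70.4005355834961, 272.5328369140625), 5.857316493988037)
T ridge 256 mean [ 0.5405 -0.1413  0.0563] rect ((540.8331298828125, -141.2529754638672), (30.791479110717773, 70.75454711914062), 87.93260192871094)
S ridge 177 mean [ 0.5431 -0.1378  0.0558] rect ((542.8638916015625, -140.13107299804688), (30.40990447998047, 70.7156066894531
[... 647 characters left out ...]
1394  0.0333] rect ((540.9153442382812, -141.87828063964844), (120.58018493652344, 71.2333755493164), 89.72769927978516)
S all 1011 mean [ 0.5404 -0.0992  0.0373] rect ((543.3232421875, -94.92725372314453), (224.80714416503906, 72.14096069335938), 89.2490005493164)
dish 850 mean [0.554  0.0101 0.0441] rect ((562.3383178710938, 9.150012969970703), (88.56189727783203, 103.20539093017578), 80.90865325927734)
beak 913 mean [ 0.7576 -0.1619  0.0795] rect ((773.0762939453125, -149.1529998779297), (131.31842041015625, 90.10299682617188), 51.649383544921875)
tray 236 mean [0.4061 0.0038 0.0171] rect ((406.31951904296875, 5.3142547607421875), (80.07762145996094, 110.2614517211914), 1.750252366065979)
```

View pics/crop1.png

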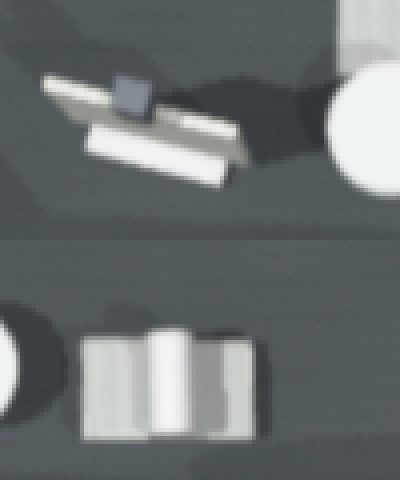

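The crop confirms gauge +y is at its left and far end, so its yaw is about -0.27 at (0.5545, 0.1745). The rest is at (0.541, -0.1415) with yaw about 0. I'll grip across gauge y with tool x along gauge +x, so the wrist camera looks down the dial.

{"op": "jog_arm", "data": {"deltas": [[0,0,0,2.4,-2.77,-0.08,1],[0,0,0,2.4,-2.77,-0.08,1],[0,0,0,2.4,-2.77,-0.08,1],[0,0,0,2.4,-2.77,-0.08,1],[0,0,0,2.4,-2.77,-0.08,1],[0,0,0,2.4,-2.77,-0.08,1],[0,0,0,2.4,-2.77,-0.08,1],[0,0,0,2.4,-2.77,-0.08,1],[0,0,0,2.4,-2.77,-0.08,1],[0,0,0,2.4,-2.77,-0.08,1],[0,0,0,2.4,-2.77,-0.08,1],[0,0,0,2.4,-2.77,-0.08,1]], "grip_force": 40}}

```text
t: 1.1
tool_pos: [0.3481, -0.2161, 0.2626]
tool_rot: [-3.12, -0.366, -0.0]
contact_force: [0.5, 0.6, -0.4]
opening: 0.0855
```

{"op": "jog_arm", "data": {"deltas": [[0,0,0,2.4,-2.77,-0.08,1],[0,0,0,2.4,-2.77,-0.08,1],[0,0,0,2.4,-2.77,-0.08,1],[0,0,0,2.4,-2.77,-0.08,1],[0,0,0,2.4,-2.77,-0.08,1],[0,0,0,2.4,-2.77,-0.08,1],[0,0,0,2.4,-2.77,-0.08,1],[0,0,0,2.4,-2.77,-0.08,1],[0,0,0,2.4,-2.77,-0.08,1],[0,0,0,2.4,-2.77,-0.08,1],[0,0,0,2.4,-2.77,-0.08,1],[0,0,0,2.4,-2.77,-0.08,1]]}}

```text
t: 2.1
tool_pos: [0.5513, 0.1741, 0.2719]
tool_rot: [3.12, 0.367, -0.001]
contact_force: [0.8, 0.0, 0.1]
opening: 0.0852
```

{"op": "jog_arm", "data": {"deltas": [[0,0,0.1,0,0,0,1],[0,0,0.1,0,0,0,1],[0,0,0.1,0,0,0,1],[0,0,0.1,0,0,0,1],[0,0,0.1,0,0,0,1],[0,0,0,0,0,0,1],[0,0,0,0,0,0,1],[0,0,0,0,0,0,1]]}}

```text
t: 2.77
tool_pos: [0.551, 0.1721, 0.2722]
tool_rot: [3.114, -0.414, -0.001]
contact_force: [-0.2, 0.6, -0.5]
opening: 0.0853
```

```bash
cat >> h.py <<'E'
def goto(p,yaw=0.,lean=0.):
    """tool-frame shift (cm) and turn (rad) to reach TCP p, tool x at yaw, top leaning by lean towards gauge +y"""
    o=ctrl.get_obs(); A=R.from_rotvec(o['tool_rot'])
    G=R.from_euler('Z',yaw)*R.from_euler('X',-lean)*R.from_euler('X',np.pi)
    print('t',round(o['t'],2),'pos',o['tool_pos'].round(4),'F',o['contact_force'].round(2),'open',round(o['opening'],4))
    print('shift cm',(A.inv().apply(np.array(p)-o['tool_pos'])*100).round(2),'turn',(A.inv()*G).as_rotvec().round(4))
E
python3 - <<'E'
from h import *
goto([.5545,.1745,.170],-.27)
im,d,P=cloud('wrist'); save(im,'w1')
m=(P[...,2]>.175)&(P[...,2]<.2)&(np.hypot(P[...,0]-.5545,P[...,1]-.1745)<.03)
print(m.sum(),P[m].mean(0),cv2.minAreaRect((P[m][:,:2]*1000).astype(np.float32)))
E
```

```text
t 2.77 pos [0.551  0.1721 0.2722] F [-0.16  0.58 -0.47] open 0.0853
shift cm [ 0.28 -0.32 10.22] turn [0.0002 0.0005 0.0058]
1872 [0.56043175 0.17237218 0.18355968] ((559.2650756835938, 172.73861694335938), (23.99169921875, 22.138891220092773), 73.96973419189453)
```

View pics/w1.png

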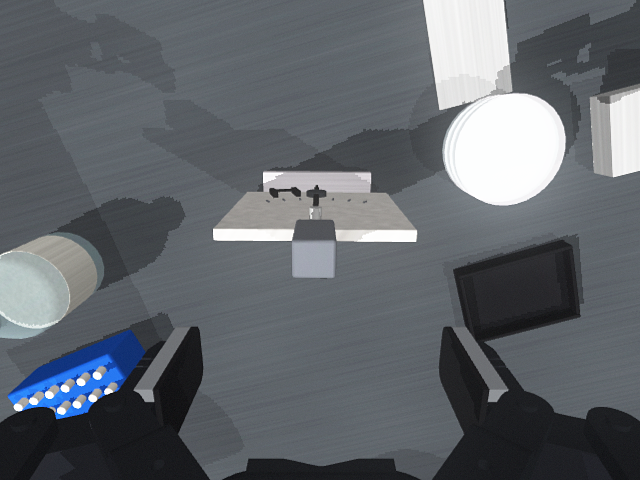

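The wrist picture shows the grip at (314,248), the fork at (285,191) on the +y side, and the pointer tip at (316,193). The grip sits slightly further in x than I estimated. Now I'll descend and grip.

{"op": "jog_arm", "data": {"deltas": [[0,0,0,0.5,-0.3,0,1],[0,0,0,0,0,2.5,1],[0,0,0,0,0,2.5,1],[0,0,0,0,0,2.2,1],[0,0,0,0,0,2,1],[0,0,0,0,0,1,1],[0,0,0,0,0,0,1],[0,0,0,0,0,0,0],[0,0,0,0,0,0,0],[0,0,0,0,0,0,0],[0,0,0,0,0,0,0],[0,0,0,0,0,0,0]], "grip_force": 50}}

```text
t: 3.82
tool_pos: [0.5574, 0.1739, 0.1718]
tool_rot: [-3.113, 0.417, -0.003]
contact_force: [1.3, 0.2, -0.4]
opening: 0.0253
```

{"op": "jog_arm", "data": {"deltas": [[0,0,0,0,0,0,0],[0,0,0,0,0,0,0],[0,0,0,0,0,0,0],[0,0,0,0,0,0,0],[0,0,0,0,0,0,0],[0,0,0,0,0,0,0]]}}

```text
t: 4.32
tool_pos: [0.5574, 0.1741, 0.1718]
tool_rot: [-3.113, 0.417, -0.003]
contact_force: [0.4, 1.0, 5.7]
opening: 0.0233
```

{"op": "jog_arm", "data": {"deltas": [[0,0,0,0,0,-0.5,0],[0,0,0,0,0,-1,0],[0,0,0,0,0,-1.5,0],[0,0,0,0,0,-2,0],[0,0,0,0,0,-2,0],[0,0,0,0,0,-2,0],[0,0,0,0,0,-1,0],[0,0,-0.05,0,0,0,0],[0,0,-0.07,0,0,0,0],[0,0,-0.07,0,0,0,0],[0,0,-0.05,0,0,0,0],[0,0,-0.03,0,0,0,0]]}}

```text
t: 5.32
tool_pos: [0.556, 0.1735, 0.2692]
tool_rot: [3.141, 0.009, -0.004]
contact_force: [0.3, 0.1, -3.3]
opening: 0.0238
```

{"op": "jog_arm", "data": {"deltas": [[0,0,0,-0.1,1.5,0,0],[0,0,0,-0.2,3,0,0],[0,0,0,-0.2,3,0,0],[0,0,0,-0.2,3,0,0],[0,0,0,-0.2,3.5,0,0],[0,0,0,-0.2,3.5,0,0],[0,0,0,-0.2,3.5,0,0],[0,0,0,-0.1,3,0,0],[0,0,0,-0.1,3,0,0],[0,0,0,-0.1,3,0,0],[0,0,0,0,1.6,0,0],[0,0,0,0,0,0,0]]}}

```text
t: 6.32
tool_pos: [0.541, -0.1454, 0.2693]
tool_rot: [3.141, -0.001, -0.004]
contact_force: [-0.0, 0.8, -2.5]
opening: 0.0233
```

{"op": "jog_arm", "data": {"deltas": [[0,0,0,0,0,0,0],[0,0,0,0,0,0,0],[0,0,0,0,0,0,0],[0,0,0,0,0,0,0]]}}

```text
t: 6.65
tool_pos: [0.5419, -0.1412, 0.2703]
tool_rot: [-3.141, -0.008, 0.001]
contact_force: [-0.0, -0.1, -2.6]
opening: 0.0235
```

```bash
python3 - <<'E'
from h import *
goto([.541,-.1415,.240],0.)
zt=ctrl.get_obs()['tool_pos'][2]
for n in('top','side','wrist'):
    im,d,P=cloud(n); save(im,n+'2')
    near=(abs(P[...,0]-.54)<.12)&(abs(P[...,1]+.14)<.1)
    # plate top edge band and grip below the gripper: foot = plate bottom
    for l,a,b in(('plate top',-.04,-.026),('plate',-.13,-.026),('foot',-.175,-.157),('rest ridge',None,None),('rest',None,None)):
        m=near&(P[...,2]>zt+a)&(P[...,2]<zt+b) if a else near&(P[...,2]<.065)&(P[...,2]>(.05 if l!='rest' else .015))
        if m.sum()>20: print(n,l,m.sum(),P[m].mean(0).round(4),P[m].min(0).round(3),P[m].max(0).round(3),cv2.minAreaRect((P[m][:,:2]*1000).astype(np.float32)))
E
```

```text
t 6.65 pos [ 0.5419 -0.1412  0.2703] F [-0.01 -0.05 -2.59] open 0.0235
shift cm [-0.09  0.03  3.03] turn [-0.0004  0.0003  0.0054]
top plate top 35 [ 0.5369 -0.1318  0.2365] [ 0.529 -0.205  0.23 ] [ 0.543 -0.077  0.242] ((535.2647094726562, -140.67764282226562), (127.87173461914062, 13.078146934509277), 89.14543914794922)
top plate 210 [ 0.536  -0.143   0.1881] [ 0.529 -0.205  0.142] [ 0.543 -0.075  0.242] ((535.3955688476562, -140.02911376953125), (129.41702270507812, 13.349002838134766), 88.91780090332031)
top foot 217 [ 0.5267 -0.1508  0.1084] [ 0.517 -0.2    0.101] [ 0.536 -0.107  0.113] ((526.9778442382812, -153.40472412109375), (92.32775115966797, 18.99738311767578), 89.705078125)
top rest ridge 21 [ 0.5203 -0.1459  0.0559] [ 0.515 -0.156  0.05 ] [ 0.523 -0.131  0.061] ((519.0100708007812, -143.4292755126953), (8.862735748291016, 24.844615936279297), 0.23833629488945007)
top rest 155 [ 0.5169 -0.1498  0.0264] [ 0.422 -0.202  0.015] [ 0.577 -0.043  0.061] ((481.89202880859375, -122.95622253417969), (132.92160034179688, 160.1072998046875), 72.68950653076172)
side plate top 108 [ 
[... 1199 characters left out ...]
9 -0.077  0.244] ((548.9002685546875, -142.56607055664062), (19.54566192626953, 130.2644500732422), 0.13205383718013763)
wrist foot 4112 [ 0.5564 -0.1444  0.1068] [ 0.546 -0.207  0.097] [ 0.565 -0.079  0.113] ((555.8756103515625, -142.69578552246094), (18.764957427978516, 127.9830322265625), 0.08145789802074432)
wrist rest ridge 911 [ 0.5681 -0.144   0.0543] [ 0.556 -0.157  0.05 ] [ 0.58  -0.13   0.058] ((567.7863159179688, -143.8108367919922), (23.85163688659668, 27.142337799072266), 0.034074872732162476)
wrist rest 4633 [ 0.5666 -0.1434  0.0304] [ 0.549 -0.204  0.015] [ 0.58  -0.084  0.058] ((564.7613525390625, -144.222900390625), (119.99725341796875, 30.186708450317383), 89.2276382446289)
```

View pics/wrist2.png

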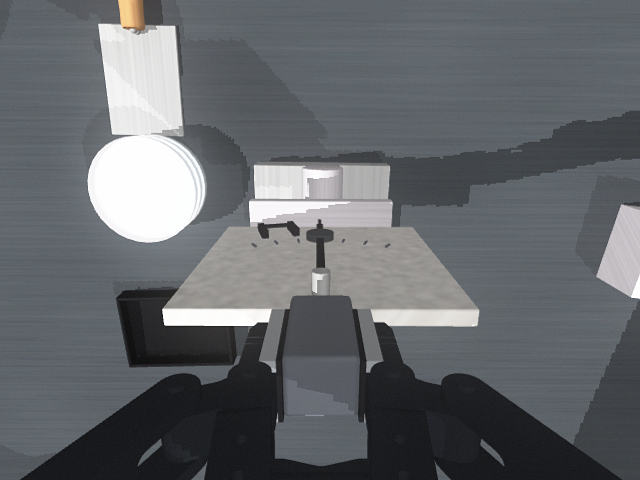

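View pics/side2.png

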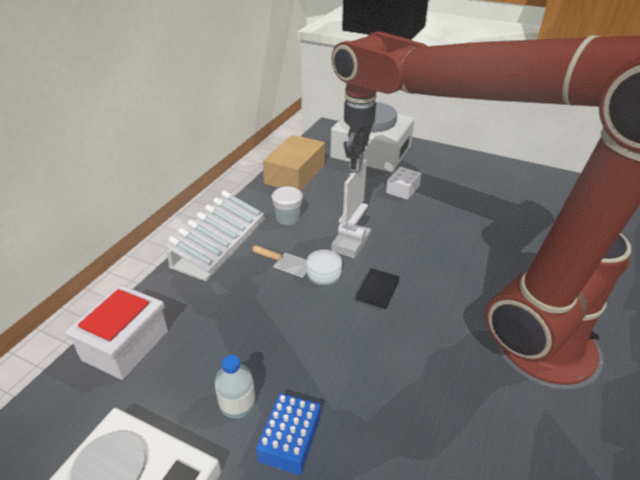

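The gauge hangs upright over the rest. The ridge centre in the wrist view is at about (322,180) and the foot at (320,212). The fork spans (263..295, 229) and the pointer tip is at (319,224). Alignment is within about 2 mm, and the foot is about 40 mm above the ridge, so I'll lower it.

{"op": "jog_arm", "data": {"deltas": [[0,0,0,0,0.1,0.5,0],[0,0,0,0,0,1,0],[0,0,0,0,0,1,0],[0,0,0,0,0,0.7,0],[0,0,0,0,0,0.3,0],[0,0,0,0,0,0.1,0],[0,0,0,0,0,0.1,0],[0,0,0,0,0,0,0],[0,0,0,0,0,0,0],[0,0,0,0,0,0,0]]}}

```text
t: 7.63
tool_pos: [0.5422, -0.1434, 0.2342]
tool_rot: [3.141, 0.006, 0.002]
contact_force: [0.0, 0.9, -2.8]
opening: 0.0235
```

```bash
cat >> h.py <<'E'
def dial(save_as=None):
    im,d,P=cloud('wrist')
    if save_as: save(im[160:340,140:500],save_as)
    o=ctrl.get_obs(); A=R.from_rotvec(o['tool_rot'])
    Q=A.inv().apply((P-o['tool_pos']).reshape(-1,3)).reshape(P.shape) # tool frame: gauge x=x, y=-y, z up=-z
    piv=.1718-.125  # pivot below TCP along tool z
    g=im.max(-1); m=((g<70)&(Q[...,2]>.09)&(Q[...,2]<.16)&(abs(Q[...,1])<.06)&(abs(Q[...,0])<.03)).astype(np.uint8)
    n,L,s,c=cv2.connectedComponentsWithStats(m)
    for i in range(1,n):
        if s[i,4]<25: continue
        q=Q[L==i]; y=-q[:,1]; z=q[:,2]-piv; a=np.arctan2(y,z); r=np.hypot(y,z)
        print('blob',s[i],'ang mean %.3f range %.3f..%.3f'%(a.mean(),np.percentile(a,3),np.percentile(a,97)),'r %.3f..%.3f'%(r.min(),r.max()),'x',q[:,0].mean().round(4))
E
python3 - <<'E'
from h import *
goto([.5435,-.1425,.2295],0)
dial()
E
```

```text
t 7.63 pos [ 0.5422 -0.1434  0.2342] F [ 0.02  0.95 -2.76] open 0.0235
shift cm [ 0.13 -0.09  0.47] turn [ 0.0004 -0.0011  0.0038]
blob [258 221  41  17 312] ang mean 0.269 range 0.147..0.391 r 0.090..0.113 x 0.0091
blob [308 220  27  27 370] ang mean -0.028 range -0.136..0.081 r 0.044..0.099 x 0.0143
```

{"op": "jog_arm", "data": {"deltas": [[0,0,0,0,0,0.1,0],[0,0,0,0,0,0.1,0],[0,0,0,0,0,0.1,0],[0,0,0,0,0,0,0],[0,0,0,0,0,0,0]]}}

```text
t: 8.1
tool_pos: [0.5418, -0.1433, 0.2303]
tool_rot: [-3.141, -0.006, 0.0]
contact_force: [-0.6, 1.5, -2.9]
opening: 0.0234
```

{"op": "jog_arm", "data": {"deltas": [[0,0,0,0,0,0.1,0],[0,0,0,0,0,0,0],[0,0,0,0,0,0,0]]}}

```text
t: 8.35
tool_pos: [0.5421, -0.1433, 0.2297]
tool_rot: [3.141, 0.006, 0.001]
contact_force: [-0.9, -0.4, -1.7]
opening: 0.0236
```

{"op": "jog_arm", "data": {"deltas": [[0,0,0,0,0,0.05,0],[0,0,0,0,0,0,0],[0,0,0,0,0,0,0],[0,0,0,0,0,0,0]]}}

```text
t: 8.68
tool_pos: [0.5422, -0.1434, 0.2297]
tool_rot: [3.141, 0.006, 0.001]
contact_force: [-1.0, 0.7, 1.3]
opening: 0.0234
```

{"op": "jog_arm", "data": {"deltas": [[0,0,0,0,0,0.05,0],[0,0,0,0,0,0,0],[0,0,0,0,0,0,0],[0,0,0,0,0,0,0]]}}

```text
t: 9.02
tool_pos: [0.5423, -0.1434, 0.2297]
tool_rot: [3.141, 0.006, 0.002]
contact_force: [-1.1, 0.7, 5.7]
opening: 0.0236
```

The gauge is pressing about 8 N upright on the ridge. Now I'll rock it about the foot middle in small batches, checking the force after each.

{"op": "jog_arm", "data": {"deltas": [[-0.02,0,0,0,-0.34,0,0],[0,0,0,0,0,0,0],[-0.02,0,0,0,-0.34,0,0],[0,0,0,0,0,0,0],[-0.02,0,0,0,-0.34,0,0],[0,0,0,0,0,0,0],[0,0,0,0,0,0,0],[0,0,0,0,0,0,0]]}}

```text
t: 9.68
tool_pos: [0.5423, -0.133, 0.2294]
tool_rot: [3.081, 0.006, 0.002]
contact_force: [-1.0, 0.7, 5.1]
opening: 0.0234
```

```bash
python3 - <<'E'
from h import *
th=.06;L=.1717
goto([.5422,-.1434+L*np.sin(th),.058+L*np.cos(th)+.017*(np.cos(th)+th*np.sin(th)-1)],0,th)
dial()
E
```

```text
t 9.68 pos [ 0.5423 -0.133   0.2294] F [-1.04  0.73  5.11] open 0.0234
shift cm [-0.01  0.01  0.  ] turn [ 0.0005 -0.0015  0.004 ]
blob [258 220  69  27 706] ang mean 0.147 range -0.053..0.389 r 0.044..0.115 x 0.0116
```

{"op": "jog_arm", "data": {"deltas": [[-0.02,0,0,0,-0.34,0,0],[0,0,0,0,0,0,0],[-0.02,0,0,0,-0.34,0,0],[0,0,0,0,0,0,0],[-0.02,0,0,0,-0.34,0,0],[0,0,0,0,0,0,0],[-0.02,0,0,0,-0.34,0,0],[0,0,0,0,0,0,0],[0,0,0,0,0,0,0]]}}

```text
t: 10.48
tool_pos: [0.5422, -0.1193, 0.2283]
tool_rot: [3.001, 0.007, 0.002]
contact_force: [-1.5, 2.1, 4.2]
opening: 0.0236
```

{"op": "jog_arm", "data": {"deltas": [[-0.02,0,0,0,-0.34,0,0],[0,0,0,0,0,0,0],[-0.02,0,0,0,-0.34,0,0],[0,0,0,0,0,0,0],[-0.02,0,0,0,-0.34,0,0],[0,0,0,0,0,0,0],[-0.02,0,0,0,-0.34,0,0],[0,0,0,0,0,0,0],[0,0,0,0,0,0,0],[0,0,0,0,0,0,0]]}}

```text
t: 11.32
tool_pos: [0.5422, -0.1059, 0.2261]
tool_rot: [2.921, 0.006, 0.003]
contact_force: [-1.4, 2.3, 5.6]
opening: 0.0236
```

{"op": "jog_arm", "data": {"deltas": [[-0.02,0,0,0,-0.34,0,0],[0,0,0,0,0,0,0],[-0.02,0,0,0,-0.34,0,0],[0,0,0,0,0,0,0],[0,0,0,0,0,0,0],[0,0,0,0,0,0,0],[0,0,0,0,0,0,0],[0,0,0,0,0,0,0],[0,0,0,0,0,0,0],[0,0,0,0,0,0,0],[0,0,0,0,0,0,0],[0,0,0,0,0,0,0]]}}

```text
t: 12.32
tool_pos: [0.5423, -0.0993, 0.2248]
tool_rot: [2.881, 0.005, 0.004]
contact_force: [-1.7, 2.5, 6.3]
opening: 0.0233
```

```bash
python3 - <<'E'
from h import *
th=.26;L=.1717
goto([.5422,-.1434+L*np.sin(th),.058+L*np.cos(th)+.017*(np.cos(th)+th*np.sin(th)-1)],0,th)
im,_=vision.get_image('wrist'); save(cv2.resize(im[190:340,180:380],None,fx=4,fy=4,interpolation=2),'w3')
E
```

```text
t 12.32 pos [ 0.5423 -0.0993  0.2248] F [-1.71  2.48  6.27] open 0.0233
shift cm [-0.01 -0.02  0.03] turn [ 0.0001 -0.0029  0.0033]
```

View pics/w3.png

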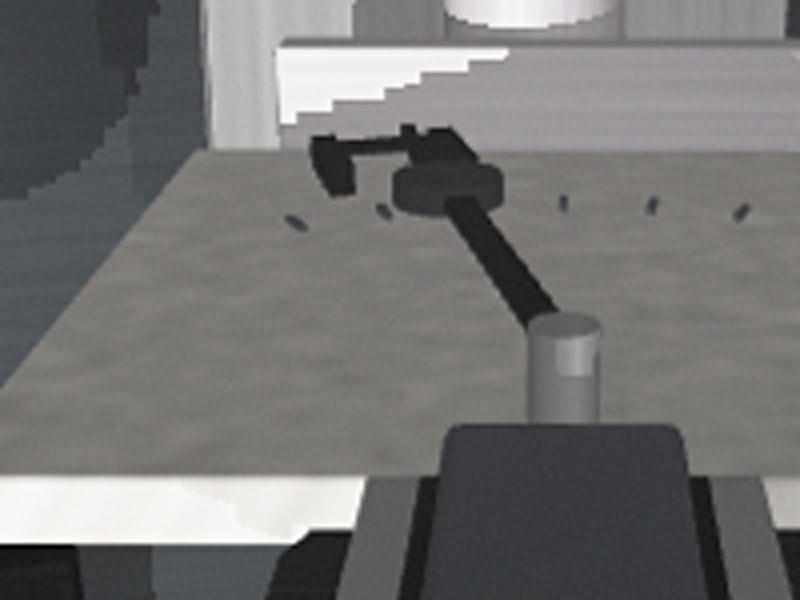

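The crop shows the pointer tip at about (407,130), between the fork's prongs at (332,165) and (440,145). It is right of the gap's middle, so it needs slightly more lean. I'll cast rays to size the correction.

```bash
python3 - <<'E'
from h import *
c=vision.calibration('wrist');T=np.array(c['hand_eye']); 
px={k:(180+a/4,190+b/4) for k,(a,b) in dict(tip=(407,128),bob=(448,180),stem_top=(540,318),Lout=(312,140),Lin=(352,152),Lbot=(342,195),Rin=(412,150),Rout=(475,158),Rtop=(450,130)).items()}
for X in(.010,.013,.016):
    print('plane x',X)
    for k,(u,v) in px.items():
        r=T[:3,:3]@[(u-c['cx'])/c['fx'],(v-c['cy'])/c['fy'],1]; q=T[:3,3]+r*(X-T[0,3])/r[0]
        z=q[2]-.0468; print(k,'y %.4f z %.4f ang %.3f r %.3f'%(-q[1],z,np.arctan2(-q[1],z),np.hypot(q[1],z)))
E
```

```text
plane x 0.01
tip y 0.0255 z 0.1094 ang 0.229 r 0.112
bob y 0.0164 z 0.0778 ang 0.208 r 0.079
stem_top y 0.0017 z 0.0192 ang 0.089 r 0.019
Lout y 0.0406 z 0.1015 ang 0.381 r 0.109
Lin y 0.0330 z 0.0939 ang 0.338 r 0.100
Lbot y 0.0317 z 0.0699 ang 0.425 r 0.077
Rin y 0.0234 z 0.0951 ang 0.241 r 0.098
Rout y 0.0129 z 0.0903 ang 0.142 r 0.091
Rtop y 0.0180 z 0.1080 ang 0.166 r 0.109
plane x 0.013
tip y 0.0244 z 0.0978 ang 0.244 r 0.101
bob y 0.0157 z 0.0675 ang 0.229 r 0.069
stem_top y 0.0016 z 0.0115 ang 0.140 r 0.012
Lout y 0.0389 z 0.0903 ang 0.407 r 0.098
Lin y 0.0316 z 0.0830 ang 0.364 r 0.089
Lbot y 0.0303 z 0.0600 ang 0.468 r 0.067
Rin y 0.0224 z 0.0842 ang 0.260 r 0.087
Rout y 0.0124 z 0.0795 ang 0.154 r 0.080
Rtop y 0.0173 z 0.0965 ang 0.177 r 0.098
plane x 0.016
tip y 0.0233 z 0.0862 ang 0.264 r 0.089
bob y 0.0150 z 0.0573 ang 0.256 r 0.059
stem_top y 0.0015 z 0.0037 ang 0.387 r 0.004
Lout y 0.0371 z 0.0790 ang 0.439 r 0.087
Lin y 0.0302 z 0.0721 ang 0.397 r 0.078
Lbot y 0.0289 z 0.0501 ang 0.524 r 0.058
Rin y 0.0214 z 0.0732 ang 0.284 r 0.076
Rout y 0.0118 z 0.0687 ang 0.170 r 0.070
Rtop y 0.0165 z 0.0850 ang 0.191 r 0.087
```

{"op": "jog_arm", "data": {"deltas": [[-0.02,0,0,0,-0.34,0,0],[0,0,0,0,0,0,0],[-0.02,0,0,0,-0.34,0,0],[0,0,0,0,0,0,0],[0,0,0,0,0,0,0],[0,0,0,0,0,0,0],[0,0,0,0,0,0,0],[0,0,0,0,0,0,0],[0,0,0,0,0,0,0],[0,0,0,0,0,0,0],[0,0,0,0,0,0,0],[0,0,0,0,0,0,0]]}}

```text
t: 13.37
tool_pos: [0.5424, -0.0928, 0.2231]
tool_rot: [2.841, 0.005, 0.004]
contact_force: [-0.8, 3.3, 7.0]
opening: 0.0239
```

```bash
python3 - <<'E'
from h import *
th=.30;L=.1717
goto([.5422,-.1434+L*np.sin(th),.058+L*np.cos(th)+.017*(np.cos(th)+th*np.sin(th)-1)],0,th)
im,_=vision.get_image('wrist'); save(cv2.resize(im[205:275,245:345],None,fx=8,fy=8,interpolation=2),'w4')
E
```

```text
t 13.37 pos [ 0.5424 -0.0928  0.2231] F [-0.85  3.25  7.  ] open 0.0239
shift cm [-0.02 -0.02  0.03] turn [ 0.0003 -0.0033  0.0031]
```

View pics/w4.png

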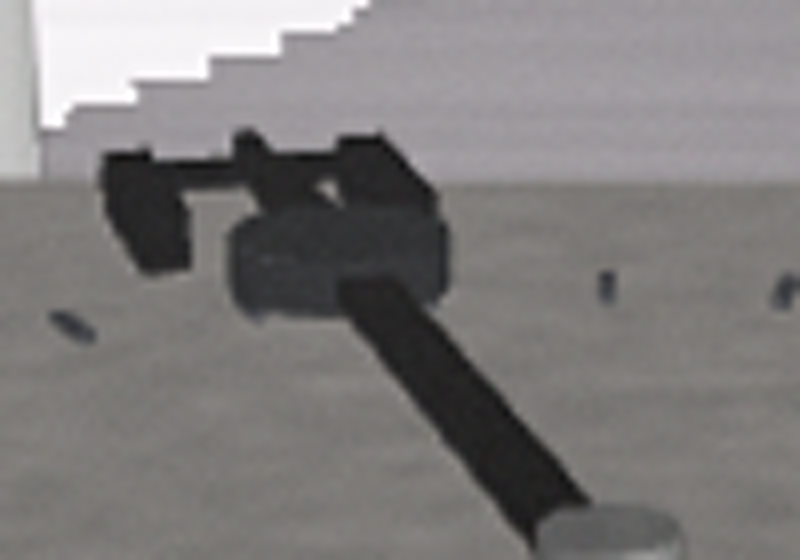

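The pointer tip at (247,135) sits midway between the prongs' inner edges, 155 and 340 along the bar. The foot presses with about 10 N. I'll let it settle, recheck, and hand in.

{"op": "jog_arm", "data": {"deltas": [[0,0,0,0,0,0,0],[0,0,0,0,0,0,0],[0,0,0,0,0,0,0],[0,0,0,0,0,0,0],[0,0,0,0,0,0,0],[0,0,0,0,0,0,0],[0,0,0,0,0,0,0],[0,0,0,0,0,0,0],[0,0,0,0,0,0,0],[0,0,0,0,0,0,0],[0,0,0,0,0,0,0],[0,0,0,0,0,0,0]]}}

```text
t: 14.42
tool_pos: [0.5424, -0.0928, 0.2231]
tool_rot: [2.841, 0.005, 0.004]
contact_force: [-2.6, 2.8, 6.9]
opening: 0.0236
```

```bash
python3 - <<'E'
from h import *
a=cv2.imread('pics/w4.png'); im,_=vision.get_image('wrist')
b=cv2.resize(im[205:275,245:345],None,fx=8,fy=8,interpolation=2)[...,::-1]
print('picture change',np.abs(a.astype(int)-b).mean()); o=ctrl.get_obs(); print(o['t'],o['contact_force'],o['opening'])
print(ctrl.finish_job())
E
```

```text
picture change 1.5037269345238096
14.4667 [-1.73203193  2.87022298  7.01285666] 0.023291437154256214
the job is handed in; nothing more can be done
None
```

I gripped the gauge by its top block, lifted it over the dishes and set it upright with its foot across the middle of the ridge. I then rocked it about 0.30 rad towards the fork and handed the job in at 14.5 s while still holding it there. No verdict is reported.

- **Pointer:** the last picture I viewed shows its tip midway between the prongs. Lower down, the stem looked about 1–2 mm off the middle, inside the 7 mm allowed. A picture taken a second later was nearly unchanged, so the pointer had stopped swinging.
- **Press:** the foot rests on the ridge with about 10 N, estimated from the wrist force and the gauge's weight. The grip opening held steady at about 23.5 mm.
- **Foot position:** I estimate it about 2 mm from the ridge middle and nearly square to it. This comes from the arm pose and camera readings that differed by 2–5 mm along x. I did not measure it again after rocking.
- **Mark angle:** estimates from ray casting and colour blobs ranged from about 0.26 to 0.32 rad, so I set the final lean by how well the pointer was centred in the picture.
- **Bystanders:** I saw no contact with any of them, but I did not measure their positions again at the end.

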